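# Put the hearing-care tubs back in their holders

### The job

Tidy the hearing-care cart: put each of the four round black-lidded tubs away upright in the round metal holder of its own size, the smallest tub in the smallest holder and so on up to the largest, each standing flat on its holder's floor. Set them down gently rather than dropping them, and leave the square tub and the glass jar where they are.

Things in the scene. Friction and masses are not known exactly. Their poses are not given: they have to be found in the camera images.
- tub_tiny_mid (a point): the smallest of four low round tubs, a loose upright grey plastic cylinder with a black lid of the same width, 24 mm across and 30 mm tall in all, about 18 g; the point is its centre, 15 mm above its underside; z is its axis, up towards the lid
- holder_tiny: the smallest of four round dark metal holders fixed to the top: a shallow open dish, 40 mm across inside and 48 mm outside, rim 10 mm high all round, inner floor 3 mm above the cart top; meant for the smallest round tub, which has 8 mm to spare all round; origin at the centre of its underside, z up
- tub_small_mid (a point): the second smallest of four low round tubs, a loose upright grey plastic cylinder with a black lid of the same width, 35 mm across and 34 mm tall in all, about 30 g; the point is its centre, 17 mm above its underside; z is its axis, up towards the lid
- holder_small: the second smallest of four round dark metal holders fixed to the top: a shallow open dish, 51 mm across inside and 59 mm outside, rim 10 mm high all round, inner floor 3 mm above the cart top; meant for the second smallest round tub, which has 8 mm to spare all round; origin at the centre of its underside, z up
- tub_medium_mid (a point): the second largest of four low round tubs, a loose upright grey plastic cylinder with a black lid of the same width, 46 mm across and 38 mm tall in all, about 48 g; the point is its centre, 19 mm above its underside; z is its axis, up towards the lid
- holder_medium: the second largest of four round dark metal holders fixed to the top: a shallow open dish, 62 mm across inside and 70 mm outside, rim 10 mm high all round, inner floor 3 mm above the cart top; meant for the second largest round tub, which has 8 mm to spare all round; origin at the centre of its underside, z up
- tub_large_mid (a point): the largest of four low round tubs, a loose upright grey plastic cylinder with a black lid of the same width, 57 mm across and 42 mm tall in all, about 70 g; the point is its centre, 21 mm above its underside; z is its axis, up towards the lid
- holder_large: the largest of four round dark metal holders fixed to the top: a shallow open dish, 73 mm across inside and 81 mm outside, rim 10 mm high all round, inner floor 3 mm above the cart top; meant for the largest round tub, which has 8 mm to spare all round; origin at the centre of its underside, z up
- square_tub_mid (a point): a loose square tub in the same grey plastic with a black lid, 45 mm by 45 mm and 36 mm tall, to be left alone; the point is its centre, 18 mm above its underside
- jar_mid (a point): a loose round glass jar with a steel screw lid, 49 mm across and 50 mm tall, to be left alone; the point is its centre, 25 mm above its underside

How it is judged:
By the outcome, as a careful person would: the job done as asked, in the order asked, and still so for the second after the job is handed in, with the robot touching nothing.
It also fails if it takes over 112 s, if anything falls off the work surface, if the arm or the gripper's body presses on something with over 40 N, if the wrist force passes 120 N, or if a joint passes its speed limit or range.

### The arm

A 6-joint arm with a two-finger parallel gripper is mounted at the origin on the work surface. World frame = base frame: x ahead of the robot, y to its left, z up, the work surface at z = 0. Lengths are in m, angles in rad, forces in N, time in s.
With the tool pointing down it reaches from about 0.25 to 0.725 m from the base axis. Payload 9.7 kg.
Tool frame: the origin (TCP) lies midway between the tips of the shut fingers; the grasp point (between the pads) lies 19 mm behind it (tcp_to_grasp is the distance from the TCP to the grasp point, in m); z points along the fingers, y is the line along which they close (so a half turn about z gives the same grasp; the last joint's range is limited). The gripper opens to 85 mm and grips with 20 to 120 N. Pads are 22 mm wide; open, the fingers measure 114 mm over their backs; the gripper's body (76 mm by 85 mm) begins 54 mm behind the grasp point. The pads swing forward as they close: fully open they stand 13 mm farther back than shut.
Start: joints at [1.167, 0.087, 0.176, 1.66, 0, 1.571], TCP at [0.216, 0.506, 0.231] pointing down, gripper open.
Joint ranges: [-3.13, 3.13], [-0.85, 1.81], [-1.15, 1.24], [-2.2, 2.28], [-1.44, 1.52], [-3.14, 3.14]. Speed limits (rad/s): [2.22, 2.22, 2.57, 3.14, 3.14, 3.14].

### API

Orientations are given as a 3x3 rotation matrix whose columns are the frame's x, y, z axes.
In Python, from plant import read_state, grab_frame, finish_job, look_for, silhouettes, spot_point, tcp_to_grasp gives the robot as it stands.
- The arm moves only by the tool arm_command, never from a script. Its argument "plan" is a list of rows, each a list of 5 numbers: the shift along the tool's x, y, z in m, then the turn about the tool's z in rad, then the finger opening in m, from 0 to 0.0854. In form: [[tx, ty, tz, twist, claw], ...]. A call has 1 to 20 rows; each row shifts and turns the commanded pose from where the row before left it, along the tool's axes as they then stand; what a row does not reach is not made up. A row lasts 1/12 s, in which the tool goes at most 41.7 mm and 7.16 degrees, less where a joint would pass 70% of its speed; a pose out of reach is approached as far as the arm can. A call is refused whole if a number of a shift passes 0.0417 or a number of a turn 0.125, either way. A call with a gripper value outside its range is refused whole. The fingers move at their own pace and stop on an object; the grip force is fixed at half the most. Time passes only in rows, so rows that do not move let the fingers close. It gives the time, the measured TCP pose, the force, the opening and the grip force at its end, in the units of the state.
- read_state(): the state, without advancing time (a new reading comes with each control period).
- grab_frame(name): name is "scene" or "top" or "wrist"; returns a dict with "image" (480x640x3 uint8, red, green, blue), "mtx" (3x3 intrinsics, pixels), "dist" ([k1, k2, p1, p2, k3] as OpenCV has them; the pictures are not rectified), "extrinsics" (4x4, takes a point from camera to world coordinates). Camera axes: x right, y down, z forward; pixel columns grow to the right and rows downward; lengths in m; the calibration is good to about 2 mm. A picture is of the moment at which its call begins. There is no depth.
- finish_job(): hands the job in; it is judged then, once.
Trained networks look in the newest picture that a camera, given by its name, has taken for a name from the list of things; names that differ only in an ending like _2 or _b are one class to them, and where a whole thing is asked for, a point or a joint stands for the part that bears it (a point fixed in the world has none). Each returns a list of dicts, best first, with "conf" (0 to 1); they miss things now and then, are a little off and sometimes report something else, mostly with a low value. They report only what shows in the picture. A call takes as long as a camera call.
- look_for(camera, query): "at" ([x, y, z] in m, in world coordinates, good to about 4 mm: the middle of the surface that is visible of it).
- silhouettes(camera, query): "pixels" (480x640 bool, what is visible of it).
- spot_point(camera, query): "at" ([x, y, z] in m, in world coordinates, good to about 4 mm: a listed point, or the origin of a listed thing).
The state is a dict: "time_s": time; "qpos": joint angles; "joint_vel": joint speeds; "joint_efforts": joint torques, N m; "ee_pos": TCP position; "ee_rot": TCP orientation; "wrist_force": force on the tool from outside, world axes, zero at the start; "moment": the same for the moment, N m; "gripper_width": opening from 0.0 (shut) to 1.0 (fully open); "grasp_force": force on a finger pad.
Only numpy, scipy, OpenCV 4.12 (cv2) and the standard library are available. Lean on these libraries where they do the work, as an engineer would, in place of code of your own. Each camera call takes 0.05 s, during which the arm holds its last target. There are 200 camera calls.

## Working session

There is one attempt and no reset: what is moved stays moved. The work goes in short steps, Python scripts to look and compute and a tool call to move; the robot and the scene stay as the last step left them, time stands still between calls to the robot, and variables do not carry over. Pictures are saved under pics/ and viewed, at most 14 in all, crops included, and the job is handed in when it is done.

Besides the shell and the picture viewer there is one more tool, called in YAML: its name, and indented under it one key for each argument. arm_command: Moves the arm, as the interface text tells. Its arguments: {"type":"object","properties":{"plan":{"type":"array","items":{"type":"array","items":{"type":"number"}}}},"required":["plan"]}

```bash
mkdir -p pics
python3 - <<'E'
from plant import *
import cv2,numpy as np
s=read_state();print({k:np.round(v,3).tolist() for k,v in s.items()},tcp_to_grasp)
for c in("top","scene"):
    f=grab_frame(c);cv2.imwrite(f"pics/{c}0.png",f["image"][:,:,::-1])
    for q in["tub_tiny_mid","tub_small_mid","tub_medium_mid","tub_large_mid","holder_tiny","holder_small","holder_medium","holder_large","square_tub_mid","jar_mid"]:
        print(c,q,[(np.round(r["at"],3).tolist(),round(r["conf"],2)) for r in spot_point(c,q)][:3])
E
```

```text
{'time_s': 0.0, 'qpos': [1.167, 0.087, 0.175, 1.66, -0.0, 1.571], 'joint_vel': [0.0, 0.001, -0.0, 0.0, 0.001, 0.0], 'joint_efforts': [0.0, -52.038, 46.48, 0.016, -0.0, -0.0], 'ee_pos': [0.216, 0.506, 0.231], 'ee_rot': [[-0.92, 0.393, -0.0], [0.393, 0.92, -0.001], [-0.0, -0.001, -1.0]], 'wrist_force': [0.47, -0.629, 0.338], 'moment': [0.015, 0.009, 0.021], 'grasp_force': 0.0, 'gripper_width': 1.0} 0.0187
top tub_tiny_mid [([0.618, -0.22, 0.017], 0.63), ([0.605, 0.213, 0.0], 0.5)]
top tub_small_mid [([0.529, 0.352, 0.017], 0.66)]
top tub_medium_mid [([0.414, 0.266, 0.016], 0.58)]
top tub_large_mid [([0.424, -0.255, 0.022], 0.81), ([0.557, -0.331, 0.002], 0.67)]
top holder_tiny [([0.647, -0.064, -0.0], 0.68), ([0.634, 0.088, 0.022], 0.61)]
top holder_small [([0.557, -0.334, -0.001], 0.73), ([0.422, -0.257, 0.017], 0.28)]
top holder_medium [([0.604, 0.211, 0.001], 0.56)]
top holder_large [([0.413, 0.266, 0.018], 0.72), ([0.454, 0.155, -0.0], 0.69)]
top square_tub_mid [([0.497, 0.014, 0.02], 0.59)]
top jar_mid [([0.633, 0.086, 0.025], 0.56)]
scene tub_tiny_mid [([0.614, -0.221, 0.016], 0.74)]
scene tub_small_mid [([0.522, 0.355, 0.017], 0.76)]
scene tub_medium_mid [([0.418, 0.263, 0.019], 0.61)]
scene tub_large_mid [([0.422, -0.255, 0.025], 0.96), ([0.528, 0.355, 0.018], 0.43)]
scene holder_tiny [([0.643, -0.069, -0.0], 0.81)]
scene holder_small [([0.557, -0.334, -0.002], 0.88)]
scene holder_medium [([0.599, 0.213, 0.005], 0.84)]
scene holder_large [([0.459, 0.153, -0.0], 0.9)]
scene square_tub_mid [([0.501, 0.015, 0.018], 0.63)]
scene jar_mid [([0.626, 0.088, 0.029], 0.62)]
```

View pics/top0.png

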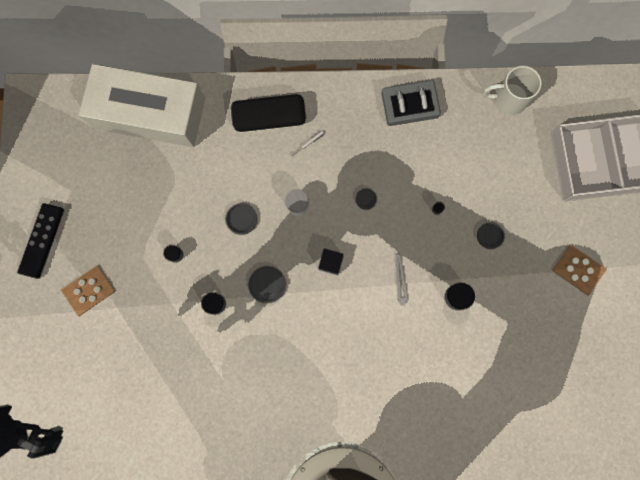

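View pics/scene0.png

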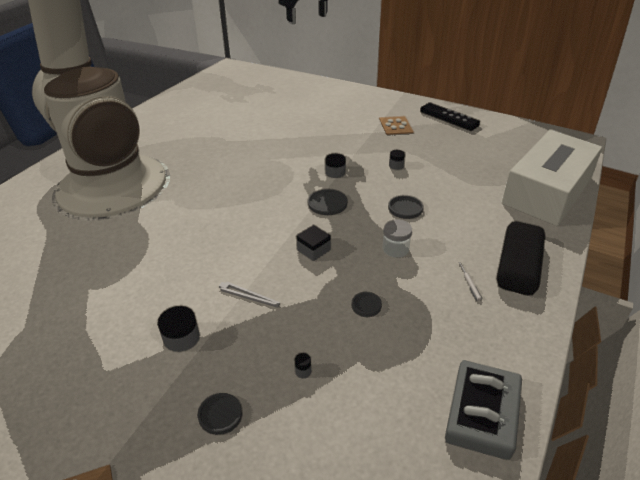

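The overview pictures match the detector. In the top view the tubs are tiny (438,208), small (173,253), medium (213,303) and large (460,296). The holders are tiny (366,198), small (490,236), medium (242,218) and large (266,284). I'll align the tool with the world axes and go to the tiny tub first.

arm_command:
  plan:
    - [0,0,0,-0.101,0.06]
    - [0,0,0,-0.101,0.06]
    - [0,0,0,-0.101,0.06]
    - [0,0,0,-0.101,0.06]
    - [-0.017,-0.031,0,0,0.06]
    - [-0.017,-0.031,0,0,0.06]
    - [-0.017,-0.031,0,0,0.06]
    - [-0.017,-0.031,0,0,0.06]
    - [-0.017,-0.031,0,0,0.06]
    - [-0.017,-0.031,0,0,0.06]
    - [-0.017,-0.031,0,0,0.06]
    - [-0.017,-0.031,0,0,0.06]
    - [-0.017,-0.031,0,0,0.06]
    - [-0.017,-0.031,0,0,0.06]
    - [-0.017,-0.031,0,0,0.06]
    - [-0.017,-0.031,0,0,0.06]
    - [-0.017,-0.031,0,0,0.06]
    - [-0.017,-0.031,0,0,0.06]
    - [-0.017,-0.031,0,0,0.06]
    - [-0.017,-0.031,0,0,0.06]

```text
time_s: 2.77
ee_pos: [0.4887, 0.008, 0.2315]
ee_rot: [[-1.0, 0.0, 0.001], [0.0, 1.0, 0.0], [-0.001, 0.0, -1.0]]
wrist_force: [0.6, 0.5, 0.4]
gripper_width: 0.703
grasp_force: 0.0
```

arm_command:
  plan:
    - [-0.016,-0.03,0,0,0.06]
    - [-0.016,-0.03,0,0,0.06]
    - [-0.016,-0.03,0,0,0.06]
    - [-0.016,-0.03,0,0,0.06]
    - [-0.016,-0.03,0,0,0.06]
    - [-0.016,-0.03,0,0,0.06]
    - [-0.016,-0.03,0,0,0.06]
    - [0,0,0.02,0,0.06]
    - [0,0,0.03,0,0.06]
    - [0,0,0.03,0,0.06]
    - [0,0,0.0,0,0.06]
    - [0,0,0,0,0.06]

```text
time_s: 3.77
ee_pos: [0.5993, -0.1999, 0.1503]
ee_rot: [[-1.0, -0.0, -0.003], [-0.0, 1.0, 0.001], [0.003, 0.001, -1.0]]
wrist_force: [0.3, 0.4, 1.0]
gripper_width: 0.699
grasp_force: 0.0
```

```bash
cat > h.py <<'E'
from plant import *
import cv2,numpy as np,sys
def spots(q,ref,cams=("top","scene","wrist"),tol=.04):
    out=[]
    for c in cams:
        for r in spot_point(c,q):
            if np.hypot(*(np.array(r["at"][:2])-ref))<tol:
                out.append(r["at"]);print(c,q,np.round(r["at"],4),round(r["conf"],2));break
    return np.mean(out,0) if out else None
def lid(cam,q,ref,z):
    "silhouette centre -> plane z (mid height), own calibration"
    f=grab_frame(cam);best=None
    for r in silhouettes(cam,q):
        ys,xs=np.nonzero(r["pixels"])
        if len(xs)<20: continue
        (u,v),_=cv2.minEnclosingCircle(np.stack([xs,ys],1).astype(np.float32))
        p=cv2.undistortPoints(np.array([[[u,v]]]),f["mtx"],np.array(f["dist"]))[0,0]
        E=f["extrinsics"];d=E[:3,:3]@np.array([*p,1]);w=E[:3,3]+d*(z-E[2,3])/d[2]
        if np.hypot(*(w[:2]-ref))<.04: return np.round(w,4),(round(u),round(v)),round(r["conf"],2)
def snap(cam,n): cv2.imwrite(f"pics/{n}.png",grab_frame(cam)["image"][:,:,::-1])
E
python3 - <<'E'
from h import *
snap("wrist","w1")
print(spots("tub_tiny_mid",[.616,-.22]))
for c in("top","scene","wrist"): print(c,lid(c,"tub_tiny_mid",[.616,-.22],.015))
print(read_state()["ee_pos"])
E
```

```text
top tub_tiny_mid [ 0.6181 -0.2201  0.0169] 0.63
scene tub_tiny_mid [ 0.6139 -0.2206  0.0156] 0.74
wrist tub_tiny_mid [ 0.6149 -0.2236  0.0185] 0.87
[ 0.61563333 -0.22143333  0.017     ]
top None
scene (array([ 0.613, -0.222,  0.015]), (301, 365), 0.94)
wrist (array([ 0.6161, -0.2203,  0.015 ]), (294, 247), 0.68)
[ 0.60042538 -0.20016356  0.15184154]
```

View pics/w1.png

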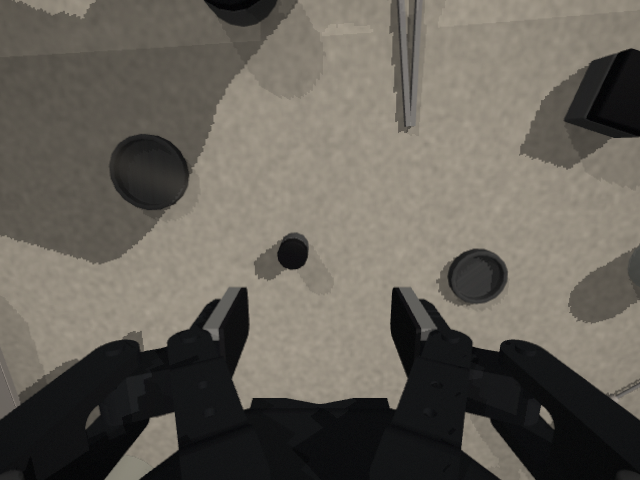

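The wrist view shows the tiny tub at (293,251) and its holder at (477,276). I'll descend and grip.

arm_command:
  plan:
    - [-0.015,-0.021,0,0,0.06]
    - [0,0,0.025,0,0.06]
    - [0,0,0.025,0,0.06]
    - [0,0,0.025,0,0.06]
    - [0,0,0.025,0,0.06]
    - [0,0,0.02,0,0.06]
    - [0,0,0.01,0,0.06]
    - [0,0,0.01,0,0.06]
    - [0,0,0,0,0.06]
    - [0,0,0,0,0.05]
    - [0,0,0,0,0.04]
    - [0,0,0,0,0.035]
    - [0,0,0,0,0.03]
    - [0,0,0,0,0.026]
    - [0,0,0,0,0.022]
    - [0,0,0,0,0.018]
    - [0,0,0,0,0.015]
    - [0,0,0,0,0.015]
    - [0,0,0,0,0.015]

```text
time_s: 5.85
ee_pos: [0.6156, -0.2213, 0.0123]
ee_rot: [[-1.0, -0.0, 0.001], [-0.0, 1.0, -0.0], [-0.001, -0.0, -1.0]]
wrist_force: [-0.4, -0.0, 6.1]
gripper_width: 0.255
grasp_force: 58.5
```

Run:
```python
from h import *
snap("wrist","w2")
print(spots("holder_tiny",[.645,-.066]))
for c in("top","scene","wrist"): print(c,lid(c,"holder_tiny",[.645,-.066],.008))
s=read_state();print(s["ee_pos"],s["gripper_width"],s["grasp_force"])
```

```text
top holder_tiny [ 0.6454 -0.0684  0.0007] 0.7
scene holder_tiny [ 0.6417 -0.0692 -0.0039] 0.74
[ 0.64355 -0.0688  -0.0016 ]
top (array([ 0.6435, -0.0656,  0.008 ]), (366, 198), 0.73)
scene (array([ 0.642 , -0.0683,  0.008 ]), (366, 304), 0.81)
wrist (array([ 0.6394, -0.0766,  0.008 ]), (637, 348), 0.95)
[ 0.61563274 -0.22131434  0.01224522] 0.2556357587883322 58.522861897945404
```

View pics/w2.png

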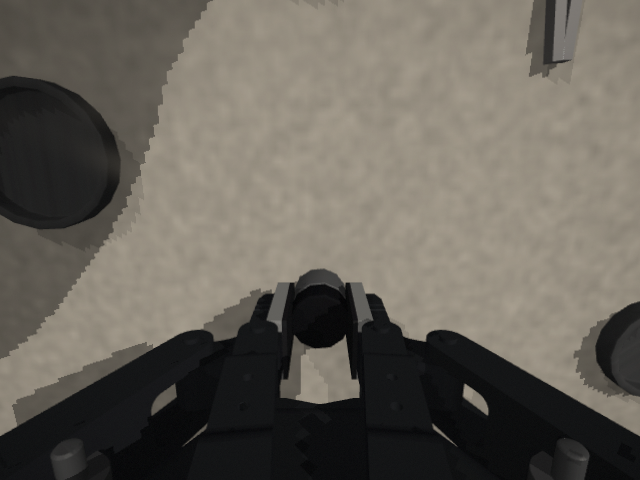

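The tiny tub sits upright between the pads at (320,310), held with 58 N. I'll lift it and carry it over the tiny holder.

arm_command:
  plan:
    - [0,0,-0.01,0,0.015]
    - [0,0,-0.02,0,0.015]
    - [0,0,-0.03,0,0.015]
    - [-0.0025,0.014,0,0,0.015]
    - [-0.0025,0.014,0,0,0.015]
    - [-0.0025,0.014,0,0,0.015]
    - [-0.0025,0.014,0,0,0.015]
    - [-0.0025,0.014,0,0,0.015]
    - [-0.0025,0.014,0,0,0.015]
    - [-0.0025,0.014,0,0,0.015]
    - [-0.0025,0.014,0,0,0.015]
    - [-0.0025,0.014,0,0,0.015]
    - [-0.0025,0.014,0,0,0.015]
    - [-0.0025,0.013,0,0,0.015]
    - [0,0,0,0,0.015]
    - [0,0,0,0,0.015]
    - [0,0,0,0,0.015]

```text
time_s: 7.77
ee_pos: [0.6427, -0.0682, 0.0713]
ee_rot: [[-1.0, -0.0, -0.0], [-0.0, 1.0, -0.0], [0.0, -0.0, -1.0]]
wrist_force: [0.2, -0.3, -1.3]
gripper_width: 0.254
grasp_force: 58.8
```

Run:
```python
from h import *
snap("wrist","w3");snap("scene","s3")
print(spots("holder_tiny",[.645,-.066],("scene","wrist")))
for c in("scene","wrist"): print(c,lid(c,"holder_tiny",[.645,-.066],.008))
s=read_state();print(s["ee_pos"],s["gripper_width"],s["grasp_force"],s["wrist_force"])
spots("tub_tiny_mid",s["ee_pos"][:2])
a=cv2.imread("pics/w3.png");b=cv2.imread("pics/s3.png")
cv2.imwrite("pics/c3.png",np.hstack([a[150:450,120:520],cv2.resize(b[230:380,270:470],None,fx=2,fy=2)]))
```

```text
scene holder_tiny [ 0.6413 -0.0689 -0.0016] 0.68
wrist holder_tiny [ 0.645  -0.0641  0.0033] 0.87
[ 0.64315 -0.0665   0.00085]
scene (array([ 0.6424, -0.0675,  0.008 ]), (367, 304), 0.93)
wrist (array([ 0.6404, -0.0645,  0.008 ]), (326, 254), 0.79)
[ 0.64265959 -0.06851072  0.07129031] 0.2536558061847675 58.75333696603775 [ 0.45080881 -0.51990967 -0.12157893]
top tub_tiny_mid [ 6.462e-01 -6.450e-02 -5.000e-04] 0.53
scene tub_tiny_mid [ 0.6448 -0.0719  0.0738] 0.69
wrist tub_tiny_mid [ 0.6421 -0.0731  0.0796] 0.92
```

View pics/c3.png

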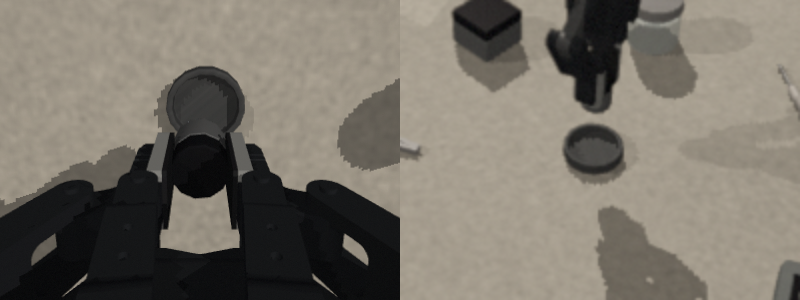

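Wrist crop: the holder ring is centred about 6 px (3-4 mm) to +y of the gripped tub, and the tub hangs upright. I'll shift 3 mm and lower.

arm_command:
  plan:
    - [0,0.003,0.01,0,0.015]
    - [0,0,0.015,0,0.015]
    - [0,0,0.015,0,0.015]
    - [0,0,0.007,0,0.015]
    - [0,0,0.004,0,0.015]
    - [0,0,0.002,0,0.015]
    - [0,0,0.001,0,0.015]
    - [0,0,0.001,0,0.015]
    - [0,0,0,0,0.015]
    - [0,0,0,0,0.015]

```text
time_s: 9.15
ee_pos: [0.643, -0.0652, 0.0169]
ee_rot: [[-1.0, -0.0, 0.001], [-0.0, 1.0, -0.0], [-0.001, -0.0, -1.0]]
wrist_force: [-0.0, 0.7, 0.3]
gripper_width: 0.256
grasp_force: 58.8
```

arm_command:
  plan:
    - [0,0,0.001,0,0.015]
    - [0,0,0,0,0.015]
    - [0,0,0.0005,0,0.015]
    - [0,0,0,0,0.015]
    - [0,0,0,0,0.015]

```text
time_s: 9.57
ee_pos: [0.6428, -0.0652, 0.0152]
ee_rot: [[-1.0, -0.0, 0.0], [-0.0, 1.0, -0.0], [-0.0, -0.0, -1.0]]
wrist_force: [-1.0, -0.4, 4.0]
gripper_width: 0.257
grasp_force: 59.0
```

Contact came at the expected height. Releasing gradually, then up.

arm_command:
  plan:
    - [0,0,0,0,0.024]
    - [0,0,0,0,0.028]
    - [0,0,0,0,0.034]
    - [0,0,0,0,0.04]
    - [0,0,0,0,0.046]
    - [0,0,0,0,0.05]
    - [0,0,0,0,0.05]
    - [0,0,-0.01,0,0.05]
    - [0,0,-0.02,0,0.05]
    - [0,0,-0.03,0,0.06]
    - [0,0,-0.04,0,0.06]
    - [0,0,-0.04,0,0.06]
    - [0.007,0.034,0,0,0.06]
    - [0.007,0.034,0,0,0.06]
    - [0.007,0.034,0,0,0.06]
    - [0.007,0.034,0,0,0.06]
    - [0.007,0.034,0,0,0.06]
    - [0.007,0.034,0,0,0.06]
    - [0.007,0.034,0,0,0.06]
    - [0.007,0.034,0,0,0.06]

```text
time_s: 11.23
ee_pos: [0.5861, 0.2084, 0.1559]
ee_rot: [[-1.0, -0.0, 0.001], [-0.0, 1.0, 0.0], [-0.001, 0.0, -1.0]]
wrist_force: [0.8, 0.2, 0.3]
gripper_width: 0.701
grasp_force: 0.0
```

arm_command:
  plan:
    - [0.011,0.033,0,0,0.07]
    - [0.011,0.033,0,0,0.07]
    - [0.011,0.033,0,0,0.07]
    - [0.007,0.028,0,0,0.07]
    - [0,0,0,0,0.07]
    - [0,0,0,0,0.07]

```text
time_s: 11.73
ee_pos: [0.546, 0.3352, 0.1553]
ee_rot: [[-1.0, -0.003, 0.0], [-0.003, 1.0, 0.0], [-0.0, 0.0, -1.0]]
wrist_force: [0.0, -0.1, -0.8]
gripper_width: 0.819
grasp_force: 0.0
```

```bash
cat >> h.py <<'E'
def report(q,ref,z,cams=("top","scene","wrist")):
    print("mean",spots(q,ref,cams))
    for c in cams: print(c,lid(c,q,ref,z))
    s=read_state();print("ee",np.round(s["ee_pos"],4),s["gripper_width"],np.round(s["wrist_force"],1))
E
python3 - <<'E'
from h import *
snap("wrist","w4");snap("scene","s4")
report("tub_small_mid",[.525,.353],.017)
report("tub_tiny_mid",[.643,-.065],.018,("top","scene"))
report("holder_tiny",[.643,-.065],.008,("top","scene"))
a=cv2.imread("pics/w4.png");b=cv2.imread("pics/s4.png")
cv2.imwrite("pics/c4.png",np.hstack([cv2.resize(a,(400,300)),cv2.resize(b[260:350,310:430],(400,300))]))
E
```

```text
top tub_small_mid [0.5281 0.3535 0.0158] 0.69
scene tub_small_mid [0.5228 0.3578 0.0138] 0.85
wrist tub_small_mid [0.5243 0.36   0.0206] 0.72
mean [0.52506667 0.3571     0.01673333]
top (array([0.5269, 0.3525, 0.017 ]), (174, 253), 0.54)
scene (array([0.5243, 0.3528, 0.017 ]), (396, 160), 0.83)
wrist None
ee [0.5468 0.3335 0.1548] 0.8204828983989341 [-0.1  0.   0.2]
top tub_tiny_mid [ 0.6463 -0.0636  0.0188] 0.56
scene tub_tiny_mid [ 0.6409 -0.0659  0.0183] 0.58
mean [ 0.6436  -0.06475  0.01855]
top (array([ 0.6451, -0.0655,  0.018 ]), (366, 196), 0.41)
scene (array([ 0.6417, -0.0654,  0.018 ]), (367, 298), 0.55)
ee [0.5466 0.3338 0.1548] 0.8188032659525699 [-0.1 -0.4 -0.3]
top holder_tiny [ 6.417e-01 -6.810e-02  3.000e-04] 0.68
scene holder_tiny [ 0.6404 -0.0695  0.0011] 0.6
mean [ 0.64105 -0.0688   0.0007 ]
top (array([ 0.6422, -0.0649,  0.008 ]), (366, 198), 0.55)
scene (array([ 0.6417, -0.0683,  0.008 ]), (366, 304), 0.77)
ee [0.5466 0.3339 0.1548] 0.8206770712570279 [-0.1  0.3  0.1]
```

View pics/c4.png

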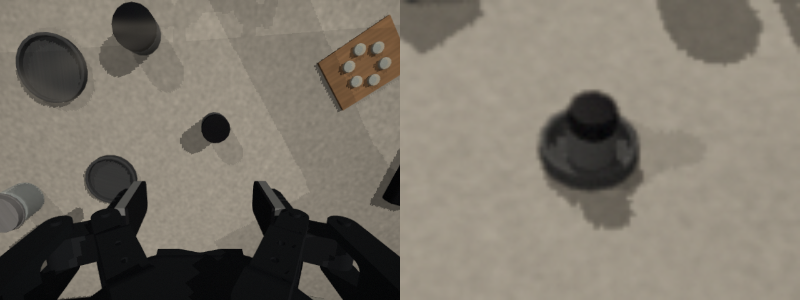

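The tiny tub stands upright and centred in its holder. The small tub is at about (0.525, 0.354), so I'll grip it next.

arm_command:
  plan:
    - [0.0215,0.021,0,0,0.07]
    - [0,0,0.025,0,0.07]
    - [0,0,0.025,0,0.07]
    - [0,0,0.025,0,0.07]
    - [0,0,0.025,0,0.07]
    - [0,0,0.02,0,0.07]
    - [0,0,0.012,0,0.07]
    - [0,0,0.01,0,0.06]
    - [0,0,0,0,0.055]
    - [0,0,0,0,0.05]
    - [0,0,0,0,0.045]
    - [0,0,0,0,0.04]
    - [0,0,0,0,0.036]
    - [0,0,0,0,0.032]
    - [0,0,0,0,0.028]
    - [0,0,0,0,0.025]
    - [0,0,0,0,0.025]
    - [0,0,0,0,0.025]

```text
time_s: 14.38
ee_pos: [0.5257, 0.3552, 0.0143]
ee_rot: [[-1.0, -0.0, 0.002], [-0.0, 1.0, 0.001], [-0.002, 0.001, -1.0]]
wrist_force: [0.1, -0.2, 5.9]
gripper_width: 0.386
grasp_force: 59.0
```

arm_command:
  plan:
    - [0,0,-0.01,0,0.025]
    - [0,0,-0.02,0,0.025]
    - [0,0,-0.03,0,0.025]
    - [0,0,-0.03,0,0.025]
    - [0,-0.01,0,0,0.025]
    - [0,-0.02,0,0,0.025]
    - [-0.001,-0.035,0,0,0.025]
    - [-0.002,-0.035,0,0,0.025]
    - [-0.002,-0.035,0,0,0.025]
    - [-0.002,-0.035,0,0,0.025]
    - [-0.002,-0.035,0,0,0.025]
    - [-0.002,-0.035,0,0,0.025]
    - [-0.002,-0.035,0,0,0.025]
    - [-0.002,-0.035,0,0,0.025]
    - [-0.002,-0.035,0,0,0.025]
    - [-0.002,-0.035,0,0,0.025]
    - [-0.002,-0.035,0,0,0.025]
    - [-0.002,-0.035,0,0,0.025]
    - [-0.002,-0.035,0,0,0.025]
    - [-0.002,-0.035,0,0,0.025]

```text
time_s: 16.05
ee_pos: [0.5521, -0.167, 0.1037]
ee_rot: [[-1.0, -0.0, 0.001], [-0.0, 1.0, -0.0], [-0.001, -0.0, -1.0]]
wrist_force: [0.7, 0.7, 0.2]
gripper_width: 0.387
grasp_force: 59.6
```

arm_command:
  plan:
    - [-0.002,-0.034,0,0,0.025]
    - [-0.002,-0.034,0,0,0.025]
    - [-0.001,-0.034,0,0,0.025]
    - [0,-0.034,0,0,0.025]
    - [0,-0.018,0,0,0.025]
    - [0,-0.01,0.02,0,0.025]
    - [0,0,0.015,0,0.025]
    - [0,0,0,0,0.025]
    - [0,0,0,0,0.025]

```text
time_s: 16.8
ee_pos: [0.5567, -0.329, 0.0676]
ee_rot: [[-1.0, 0.0, -0.001], [0.0, 1.0, 0.001], [0.001, 0.001, -1.0]]
wrist_force: [-0.1, 0.0, 0.2]
gripper_width: 0.387
grasp_force: 59.7
```

Run:
```python
from h import *
snap("wrist","w5");snap("scene","s5")
report("holder_small",[.557,-.333],.008)
report("tub_small_mid",read_state()["ee_pos"][:2],.09)
a=cv2.imread("pics/w5.png");b=cv2.imread("pics/s5.png")
cv2.imwrite("pics/c5.png",np.hstack([a[150:450,120:520],cv2.resize(b[315:465,120:320],None,fx=2,fy=2)]))
```

```text
top holder_small [ 5.605e-01 -3.330e-01  1.000e-04] 0.71
scene holder_small [ 5.559e-01 -3.324e-01  2.000e-04] 0.87
wrist holder_small [ 0.5562 -0.3313  0.0013] 0.68
mean [ 5.57533333e-01 -3.32233333e-01  5.33333333e-04]
top (array([ 0.5519, -0.3322,  0.008 ]), (490, 236), 0.82)
scene (array([ 0.5546, -0.3359,  0.008 ]), (220, 413), 0.79)
wrist (array([ 0.5533, -0.334 ,  0.008 ]), (311, 252), 0.72)
ee [ 0.5574 -0.3291  0.068 ] 0.3847344545878925 [-0.1  0.  -1.2]
top tub_small_mid [ 0.5583 -0.3293  0.0701] 0.59
scene tub_small_mid [ 0.5595 -0.33    0.0715] 0.97
mean [ 0.5589  -0.32965  0.0708 ]
top None
scene (array([ 0.566 , -0.3381,  0.09  ]), (216, 382), 0.65)
wrist (array([ 0.5485, -0.3293,  0.09  ]), (319, 307), 0.68)
ee [ 0.5573 -0.3292  0.0678] 0.3871074865819009 [ 0.8  0.1 -0.2]
```

View pics/c5.png

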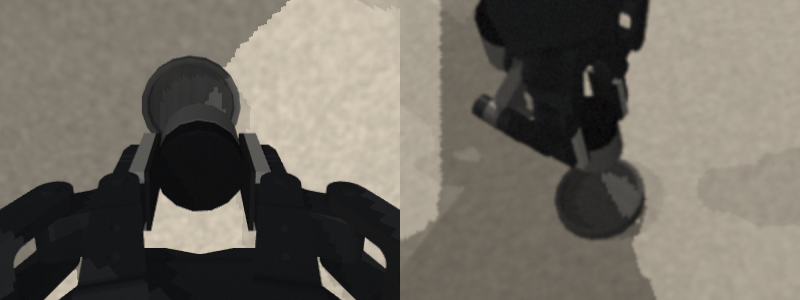

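The holder ring is at about col 311 and the tub at 320, so the tub needs about 4 mm toward -y. Lowering.

arm_command:
  plan:
    - [0.001,-0.004,0.01,0,0.025]
    - [0,0,0.015,0,0.025]
    - [0,0,0.012,0,0.025]
    - [0,0,0.005,0,0.025]
    - [0,0,0.003,0,0.025]
    - [0,0,0.002,0,0.025]
    - [0,0,0.001,0,0.025]
    - [0,0,0.001,0,0.025]
    - [0,0,0,0,0.025]
    - [0,0,0.0005,0,0.025]
    - [0,0,0,0,0.025]
    - [0,0,0,0,0.025]

```text
time_s: 18.8
ee_pos: [0.5564, -0.3332, 0.0185]
ee_rot: [[-1.0, -0.0, 0.0], [-0.0, 1.0, -0.0], [-0.0, -0.0, -1.0]]
wrist_force: [-0.4, -0.5, -0.1]
gripper_width: 0.386
grasp_force: 59.7
```

arm_command:
  plan:
    - [0,0,0.0005,0,0.025]
    - [0,0,0,0,0.025]
    - [0,0,0.0005,0,0.025]
    - [0,0,0,0,0.025]
    - [0,0,0.0003,0,0.025]
    - [0,0,0,0,0.025]

```text
time_s: 19.3
ee_pos: [0.5563, -0.3332, 0.0173]
ee_rot: [[-1.0, -0.0, 0.0], [-0.0, 1.0, -0.0], [-0.0, -0.0, -1.0]]
wrist_force: [-1.4, 0.6, 3.7]
gripper_width: 0.387
grasp_force: 60.0
```

Contact at the expected height. Release, rise and go to the medium tub.

arm_command:
  plan:
    - [0,0,0,0,0.035]
    - [0,0,0,0,0.039]
    - [0,0,0,0,0.044]
    - [0,0,0,0,0.05]
    - [0,0,0,0,0.055]
    - [0,0,0,0,0.06]
    - [0,0,0,0,0.06]
    - [0,0,-0.01,0,0.06]
    - [0,0,-0.02,0,0.06]
    - [0,0,-0.03,0,0.06]
    - [0,0,-0.04,0,0.07]
    - [0,0,-0.04,0,0.07]
    - [0.008,0.033,0,0,0.07]
    - [0.008,0.033,0,0,0.07]
    - [0.008,0.033,0,0,0.07]
    - [0.008,0.033,0,0,0.07]
    - [0.008,0.033,0,0,0.07]
    - [0.008,0.033,0,0,0.07]
    - [0.008,0.033,0,0,0.07]
    - [0.008,0.033,0,0,0.07]

```text
time_s: 20.97
ee_pos: [0.4916, -0.0678, 0.158]
ee_rot: [[-1.0, 0.0, 0.001], [0.0, 1.0, -0.0], [-0.001, -0.0, -1.0]]
wrist_force: [-0.5, -0.3, 0.1]
gripper_width: 0.817
grasp_force: 0.0
```

arm_command:
  plan:
    - [0.008,0.034,0,0,0.075]
    - [0.008,0.034,0,0,0.075]
    - [0.008,0.034,0,0,0.075]
    - [0.008,0.034,0,0,0.075]
    - [0.008,0.034,0,0,0.075]
    - [0.008,0.034,0,0,0.075]
    - [0.006,0.034,0,0,0.075]
    - [0,0.034,0,0,0.075]
    - [0,0.034,0,0,0.075]
    - [0,0.008,0,0,0.075]
    - [0,0,0,0,0.075]
    - [0,0,0,0,0.075]

```text
time_s: 21.97
ee_pos: [0.438, 0.2448, 0.1574]
ee_rot: [[-1.0, -0.001, 0.0], [-0.001, 1.0, -0.0], [-0.0, -0.0, -1.0]]
wrist_force: [0.0, -0.5, -0.3]
gripper_width: 0.873
grasp_force: 0.0
```

Run:
```python
from h import *
snap("wrist","w6");snap("scene","s6")
report("tub_medium_mid",[.416,.265],.019)
report("tub_small_mid",[.556,-.333],.02,("top","scene"))
report("holder_medium",[.602,.212],.008,("top","scene"))
a=cv2.imread("pics/w6.png");b=cv2.imread("pics/s6.png")
cv2.imwrite("pics/c6.png",np.hstack([cv2.resize(a,(400,300)),cv2.resize(b[340:460,140:300],(400,300))]))
```

```text
top tub_medium_mid [0.4135 0.2622 0.0183] 0.61
scene tub_medium_mid [0.4198 0.2636 0.0193] 0.77
wrist tub_medium_mid [0.4147 0.2654 0.0146] 0.62
mean [0.416      0.26373333 0.0174    ]
top (array([0.4151, 0.2624, 0.019 ]), (215, 304), 0.8)
scene (array([0.4149, 0.2663, 0.019 ]), (335, 165), 0.89)
wrist (array([0.4166, 0.2658, 0.019 ]), (346, 202), 0.56)
ee [0.4382 0.2446 0.157 ] 0.8795762743697549 [-0.5  1.1 -0.1]
top tub_small_mid [ 0.5559 -0.3303  0.0205] 0.6
scene tub_small_mid [ 0.5527 -0.3308  0.0198] 0.84
mean [ 0.5543  -0.33055  0.02015]
top (array([ 0.5564, -0.3324,  0.02  ]), (492, 234), 0.78)
scene (array([ 0.5533, -0.3339,  0.02  ]), (218, 406), 0.76)
ee [0.4381 0.2448 0.1569] 0.873904614559275 [ 0.6  0.6 -0.5]
top holder_medium [ 6.051e-01  2.124e-01 -2.000e-04] 0.91
scene holder_medium [0.5982 0.2121 0.0041] 0.75
mean [0.60165 0.21225 0.00195]
top None
scene (array([0.6016, 0.2085, 0.008 ]), (406, 206), 0.93)
ee [0.4381 0.2448 0.157 ] 0.8788842267372429 [-0.1 -0.  -0.1]
```

View pics/c6.png

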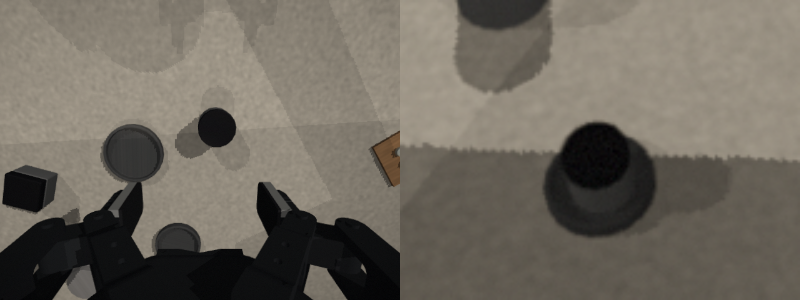

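The small tub is seated upright in its holder. The medium tub is at (0.416, 0.2645); gripping it.

arm_command:
  plan:
    - [0.022,0.02,0,0,0.075]
    - [0,0,0.025,0,0.075]
    - [0,0,0.025,0,0.075]
    - [0,0,0.025,0,0.075]
    - [0,0,0.025,0,0.075]
    - [0,0,0.02,0,0.075]
    - [0,0,0.012,0,0.075]
    - [0,0,0.011,0,0.07]
    - [0,0,0,0,0.065]
    - [0,0,0,0,0.06]
    - [0,0,0,0,0.055]
    - [0,0,0,0,0.05]
    - [0,0,0,0,0.046]
    - [0,0,0,0,0.042]
    - [0,0,0,0,0.038]
    - [0,0,0,0,0.035]
    - [0,0,0,0,0.035]
    - [0,0,0,0,0.035]

```text
time_s: 24.62
ee_pos: [0.4169, 0.2653, 0.0154]
ee_rot: [[-1.0, -0.0, 0.002], [-0.0, 1.0, 0.001], [-0.002, 0.001, -1.0]]
wrist_force: [-0.5, -0.4, 6.4]
gripper_width: 0.516
grasp_force: 60.9
```

arm_command:
  plan:
    - [0,0,-0.01,0,0.035]
    - [0,0,-0.02,0,0.035]
    - [0,0,-0.03,0,0.035]
    - [-0.02,-0.006,0,0,0.035]
    - [-0.03,-0.008,0,0,0.035]
    - [-0.03,-0.008,0,0,0.035]
    - [-0.03,-0.008,0,0,0.035]
    - [-0.03,-0.008,0,0,0.035]
    - [-0.025,-0.008,0,0,0.035]
    - [-0.02,-0.007,0,0,0.035]
    - [0,0,0,0,0.035]
    - [0,0,0,0,0.035]
    - [0,0,0,0,0.035]

```text
time_s: 25.7
ee_pos: [0.6008, 0.2119, 0.0743]
ee_rot: [[-1.0, -0.0, -0.0], [-0.0, 1.0, 0.0], [0.0, 0.0, -1.0]]
wrist_force: [-0.6, 0.6, -0.4]
gripper_width: 0.519
grasp_force: 61.1
```

Run:
```python
from h import *
snap("wrist","w7");snap("scene","s7")
report("holder_medium",[.602,.212],.008)
a=cv2.imread("pics/w7.png");b=cv2.imread("pics/s7.png")
cv2.imwrite("pics/c7.png",np.hstack([a[150:450,120:520],cv2.resize(b[120:270,310:510],None,fx=2,fy=2)]))
```

```text
top holder_medium [ 0.6047  0.2121 -0.002 ] 0.59
scene holder_medium [0.5956 0.2109 0.0048] 0.82
wrist holder_medium [0.5995 0.21   0.    ] 0.86
mean [0.59993333 0.211      0.00093333]
top None
scene (array([0.6016, 0.2085, 0.008 ]), (406, 206), 0.62)
wrist (array([0.5998, 0.2117, 0.008 ]), (319, 254), 0.83)
ee [0.6011 0.2119 0.0741] 0.5215949701348456 [ 0.2  0.5 -1.2]
```

View pics/c7.png

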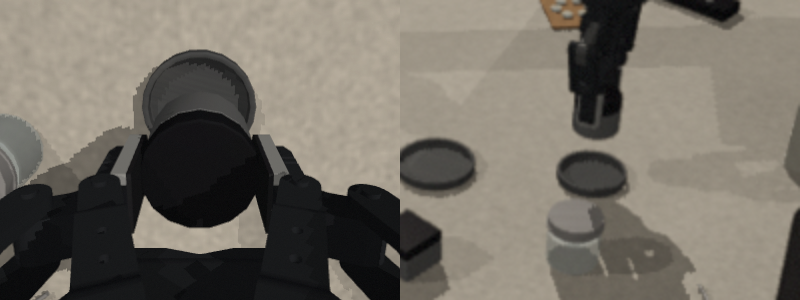

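The tub and holder line up (both near col 320), so I'll lower straight down.

arm_command:
  plan:
    - [0,-0.0005,0.012,0,0.035]
    - [0,0,0.017,0,0.035]
    - [0,0,0.014,0,0.035]
    - [0,0,0.006,0,0.035]
    - [0,0,0.003,0,0.035]
    - [0,0,0.002,0,0.035]
    - [0,0,0,0,0.035]
    - [0,0,0.0005,0,0.035]
    - [0,0,0,0,0.035]
    - [0,0,0.0005,0,0.035]
    - [0,0,0,0,0.035]
    - [0,0,0,0,0.035]

```text
time_s: 27.25
ee_pos: [0.6013, 0.2114, 0.0192]
ee_rot: [[-1.0, -0.0, 0.0], [-0.0, 1.0, 0.0], [-0.0, 0.0, -1.0]]
wrist_force: [-0.1, -1.1, -0.7]
gripper_width: 0.519
grasp_force: 61.1
```

arm_command:
  plan:
    - [0,0,0.0005,0,0.035]
    - [0,0,0,0,0.035]
    - [0,0,0.0004,0,0.035]
    - [0,0,0,0,0.035]
    - [0,0,0,0,0.035]

```text
time_s: 27.67
ee_pos: [0.6012, 0.2114, 0.0185]
ee_rot: [[-1.0, -0.0, 0.0], [-0.0, 1.0, 0.0], [-0.0, 0.0, -1.0]]
wrist_force: [-2.0, -0.2, 4.7]
gripper_width: 0.515
grasp_force: 61.4
```

arm_command:
  plan:
    - [0,0,0,0,0.046]
    - [0,0,0,0,0.05]
    - [0,0,0,0,0.055]
    - [0,0,0,0,0.06]
    - [0,0,0,0,0.065]
    - [0,0,0,0,0.07]
    - [0,0,0,0,0.07]
    - [0,0,-0.01,0,0.07]
    - [0,0,-0.02,0,0.07]
    - [0,0,-0.03,0,0.07]
    - [0,0,-0.04,0,0.085]
    - [0,0,-0.04,0,0.085]
    - [0.011,-0.032,0,0,0.085]
    - [0.011,-0.032,0,0,0.085]
    - [0.011,-0.032,0,0,0.085]
    - [0.011,-0.032,0,0,0.085]
    - [0.011,-0.032,0,0,0.085]
    - [0.011,-0.032,0,0,0.085]
    - [0.011,-0.032,0,0,0.085]
    - [0.011,-0.032,0,0,0.085]

```text
time_s: 29.33
ee_pos: [0.5125, -0.046, 0.1592]
ee_rot: [[-1.0, -0.0, 0.001], [-0.0, 1.0, -0.0], [-0.001, -0.0, -1.0]]
wrist_force: [0.5, -0.9, -0.6]
gripper_width: 0.992
grasp_force: 0.0
```

arm_command:
  plan:
    - [0.011,-0.032,0,0,0.085]
    - [0.011,-0.032,0,0,0.085]
    - [0.011,-0.032,0,0,0.085]
    - [0.011,-0.032,0,0,0.085]
    - [0.011,-0.032,0,0,0.085]
    - [0.011,-0.032,0,0,0.085]
    - [0,0,0,0,0.085]
    - [0,0,0,0,0.085]
    - [0,0,0,0,0.085]

```text
time_s: 30.08
ee_pos: [0.4473, -0.2367, 0.1587]
ee_rot: [[-1.0, 0.001, 0.001], [0.001, 1.0, -0.0], [-0.001, -0.0, -1.0]]
wrist_force: [-0.5, 0.3, 0.3]
gripper_width: 1.0
grasp_force: 0.0
```

Run:
```python
from h import *
snap("wrist","w8");snap("scene","s8")
report("tub_large_mid",[.423,-.255],.021)
report("tub_medium_mid",[.601,.211],.022,("top","scene"))
report("holder_large",[.456,.154],.008,("top","scene"))
a=cv2.imread("pics/w8.png");b=cv2.imread("pics/s8.png")
cv2.imwrite("pics/c8.png",np.hstack([cv2.resize(a,(400,300)),cv2.resize(b[150:270,330:490],(400,300))]))
```

```text
top tub_large_mid [ 0.4226 -0.2556  0.0226] 0.7
scene tub_large_mid [ 0.4226 -0.2567  0.0223] 0.59
wrist tub_large_mid [ 0.4198 -0.2564  0.0206] 0.71
mean [ 0.42166667 -0.25623333  0.02183333]
top (array([ 0.4232, -0.2514,  0.021 ]), (457, 296), 0.82)
scene (array([ 0.4201, -0.2561,  0.021 ]), (178, 328), 0.7)
wrist (array([ 0.423 , -0.2559,  0.021 ]), (294, 199), 0.61)
ee [ 0.4473 -0.2365  0.1581] 0.9911002263435807 [-0.3  0.1 -0.4]
top tub_medium_mid [0.6014 0.2136 0.0204] 0.56
scene tub_medium_mid [0.6021 0.2079 0.0227] 0.76
mean [0.60175 0.21075 0.02155]
top (array([0.6035, 0.2122, 0.022 ]), (239, 216), 0.7)
scene (array([0.5997, 0.2112, 0.022 ]), (406, 199), 0.58)
ee [ 0.4472 -0.2367  0.1581] 0.9969470154147825 [ 0.7  0.1 -0.5]
top holder_large [0.456  0.1579 0.    ] 0.71
scene holder_large [ 0.4584  0.1538 -0.0016] 0.84
mean [ 0.4572   0.15585 -0.0008 ]
top (array([0.4568, 0.1547, 0.008 ]), (266, 284), 0.98)
scene (array([0.4549, 0.151 , 0.008 ]), (326, 201), 0.9)
ee [ 0.4472 -0.2367  0.1581] 0.9958613099461896 [-0.8  1.1 -0.3]
```

View pics/c8.png

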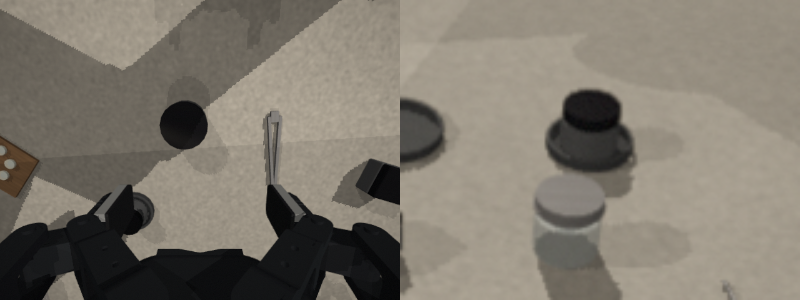

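The medium tub is seated. The large tub is at (0.422, -0.256); gripping it.

arm_command:
  plan:
    - [0.025,-0.0195,0,0,0.085]
    - [0,0,0.025,0,0.085]
    - [0,0,0.025,0,0.085]
    - [0,0,0.025,0,0.085]
    - [0,0,0.025,0,0.085]
    - [0,0,0.02,0,0.085]
    - [0,0,0.012,0,0.085]
    - [0,0,0.011,0,0.08]
    - [0,0,0,0,0.075]
    - [0,0,0,0,0.07]
    - [0,0,0,0,0.065]
    - [0,0,0,0,0.06]
    - [0,0,0,0,0.057]
    - [0,0,0,0,0.053]
    - [0,0,0,0,0.049]
    - [0,0,0,0,0.046]
    - [0,0,0,0,0.046]
    - [0,0,0,0,0.046]

```text
time_s: 32.73
ee_pos: [0.423, -0.2565, 0.0166]
ee_rot: [[-1.0, -0.0, 0.002], [-0.0, 1.0, -0.001], [-0.002, -0.001, -1.0]]
wrist_force: [-1.1, 0.3, 6.6]
gripper_width: 0.645
grasp_force: 63.1
```

arm_command:
  plan:
    - [0,0,-0.01,0,0.046]
    - [0,0,-0.02,0,0.046]
    - [0,0,-0.03,0,0.046]
    - [0,0,-0.03,0,0.046]
    - [0,0.015,0,0,0.046]
    - [-0.003,0.031,0,0,0.046]
    - [-0.003,0.031,0,0,0.046]
    - [-0.003,0.031,0,0,0.046]
    - [-0.003,0.031,0,0,0.046]
    - [-0.003,0.031,0,0,0.046]
    - [-0.003,0.031,0,0,0.046]
    - [-0.003,0.031,0,0,0.046]
    - [-0.003,0.031,0,0,0.046]
    - [-0.003,0.031,0,0,0.046]
    - [-0.003,0.031,0,0,0.046]
    - [-0.003,0.031,0,0,0.046]
    - [-0.001,0.031,0,0,0.046]
    - [0,0.022,0,0,0.046]
    - [0,0,0.01,0,0.046]
    - [0,0,0.01,0,0.046]

```text
time_s: 34.4
ee_pos: [0.4564, 0.1539, 0.0856]
ee_rot: [[-1.0, -0.003, 0.001], [-0.003, 1.0, 0.0], [-0.001, 0.0, -1.0]]
wrist_force: [1.0, -0.6, -1.1]
gripper_width: 0.65
grasp_force: 63.7
```

arm_command:
  plan:
    - [0,0,0,0,0.046]
    - [0,0,0,0,0.046]

```text
time_s: 34.57
ee_pos: [0.4556, 0.1519, 0.0845]
ee_rot: [[-1.0, 0.001, -0.001], [0.001, 1.0, -0.001], [0.001, -0.001, -1.0]]
wrist_force: [0.5, -0.3, -0.5]
gripper_width: 0.645
grasp_force: 63.7
```

Run:
```python
from h import *
snap("wrist","w9");snap("scene","s9")
report("holder_large",[.456,.154],.008)
a=cv2.imread("pics/w9.png");b=cv2.imread("pics/s9.png")
cv2.imwrite("pics/c9.png",np.hstack([a[150:450,120:520],cv2.resize(b[120:270,250:450],None,fx=2,fy=2)]))
```

```text
top holder_large [0.4563 0.1565 0.0021] 0.81
scene holder_large [0.4582 0.1513 0.0008] 0.69
mean [0.45725 0.1539  0.00145]
top (array([0.4462, 0.12  , 0.008 ]), (282, 288), 0.39)
scene (array([0.4566, 0.1499, 0.008 ]), (327, 202), 0.7)
wrist (array([0.4526, 0.1547, 0.008 ]), (322, 245), 0.61)
ee [0.4562 0.1528 0.0852] 0.6477817220985024 [ 0.5  0.3 -1.7]
```

View pics/c9.png

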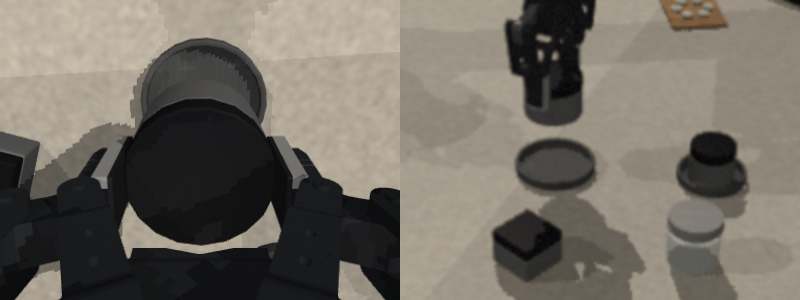

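The holder is about 3 px to +y of the tub. I'll shift 1.5 mm and lower.

arm_command:
  plan:
    - [0,0.0015,0.015,0,0.046]
    - [0,0,0.02,0,0.046]
    - [0,0,0.016,0,0.046]
    - [0,0,0.007,0,0.046]
    - [0,0,0.004,0,0.046]
    - [0,0,0.002,0,0.046]
    - [0,0,0,0,0.046]
    - [0,0,0.0005,0,0.046]
    - [0,0,0,0,0.046]
    - [0,0,0,0,0.046]

```text
time_s: 35.95
ee_pos: [0.4566, 0.1544, 0.0212]
ee_rot: [[-1.0, -0.0, 0.001], [-0.0, 1.0, 0.0], [-0.001, 0.0, -1.0]]
wrist_force: [-0.3, -0.2, -1.0]
gripper_width: 0.649
grasp_force: 63.7
```

arm_command:
  plan:
    - [0,0,0.0008,0,0.046]
    - [0,0,0,0,0.046]
    - [0,0,0.0005,0,0.046]
    - [0,0,0,0,0.046]
    - [0,0,0.0003,0,0.046]
    - [0,0,0,0,0.046]
    - [0,0,0,0,0.046]

```text
time_s: 36.53
ee_pos: [0.4562, 0.1543, 0.0195]
ee_rot: [[-1.0, -0.0, 0.0], [-0.0, 1.0, 0.0], [-0.0, 0.0, -1.0]]
wrist_force: [-2.3, -1.1, 5.2]
gripper_width: 0.644
grasp_force: 64.3
```

arm_command:
  plan:
    - [0,0,0,0,0.058]
    - [0,0,0,0,0.062]
    - [0,0,0,0,0.067]
    - [0,0,0,0,0.073]
    - [0,0,0,0,0.08]
    - [0,0,0,0,0.08]
    - [0,0,0,0,0.08]
    - [0,0,-0.01,0,0.08]
    - [0,0,-0.02,0,0.08]
    - [0,0,-0.03,0,0.08]
    - [0,0,-0.04,0,0.08]
    - [0,0,-0.04,0,0.08]
    - [0.02,0.03,-0.02,0,0.08]
    - [0.02,0.03,0,0,0.08]
    - [0.02,0.03,0,0,0.08]
    - [0.02,0.03,0,0,0.08]
    - [0.01,0.03,0,0,0.08]
    - [0,0,0,0,0.08]
    - [0,0,0,0,0.08]
    - [0,0,0,0,0.08]

```text
time_s: 38.2
ee_pos: [0.3661, 0.3041, 0.1795]
ee_rot: [[-1.0, -0.001, 0.0], [-0.001, 1.0, -0.0], [-0.0, -0.0, -1.0]]
wrist_force: [0.5, -0.2, 0.1]
gripper_width: 0.939
grasp_force: 0.0
```

Run:
```python
from h import *
snap("top","t10");snap("scene","s10")
for n,p,z in(("tiny",[.643,-.065],.018),("small",[.556,-.333],.02),("medium",[.601,.211],.022),("large",[.456,.154],.024)):
    print("mean",spots(f"tub_{n}_mid",p,("top","scene"))); print(lid("scene",f"tub_{n}_mid",p,z),lid("scene","holder_"+n,p,.008))
spots("square_tub_mid",[.499,.015],("top","scene"));spots("jar_mid",[.63,.087],("top","scene"))
a=cv2.imread("pics/s10.png");b=cv2.imread("pics/t10.png")
cv2.imwrite("pics/c10.png",np.vstack([cv2.resize(a[130:450,140:460],(600,600))])[:600])
```

```text
top tub_tiny_mid [ 0.6448 -0.0651  0.0213] 0.69
scene tub_tiny_mid [ 0.6412 -0.0647  0.0182] 0.74
mean [ 0.643   -0.0649   0.01975]
(array([ 0.6416, -0.0652,  0.018 ]), (367, 298), 0.76) (array([ 0.6417, -0.0677,  0.008 ]), (366, 304), 0.61)
top tub_small_mid [ 0.5583 -0.3348  0.0202] 0.51
scene tub_small_mid [ 0.5543 -0.3314  0.0188] 0.92
mean [ 0.5563 -0.3331  0.0195]
(array([ 0.5534, -0.334 ,  0.02  ]), (218, 406), 0.64) (array([ 0.5554, -0.3364,  0.008 ]), (220, 414), 0.87)
top tub_medium_mid [0.5988 0.2116 0.0209] 0.67
scene tub_medium_mid [0.602  0.2115 0.0227] 0.97
mean [0.6004  0.21155 0.0218 ]
(array([0.6003, 0.2116, 0.022 ]), (406, 199), 0.62) None
top tub_large_mid [0.4571 0.1544 0.0244] 0.95
scene tub_large_mid [0.4567 0.1557 0.0246] 0.96
mean [0.4569  0.15505 0.0245 ]
(array([0.4533, 0.1558, 0.024 ]), (327, 193), 0.91) (array([0.4566, 0.1518, 0.008 ]), (327, 201), 0.56)
top square_tub_mid [0.4952 0.0153 0.0219] 0.91
scene square_tub_mid [0.5015 0.0149 0.0181] 0.63
top jar_mid [0.6293 0.0836 0.0257] 0.92
```

View pics/c10.png

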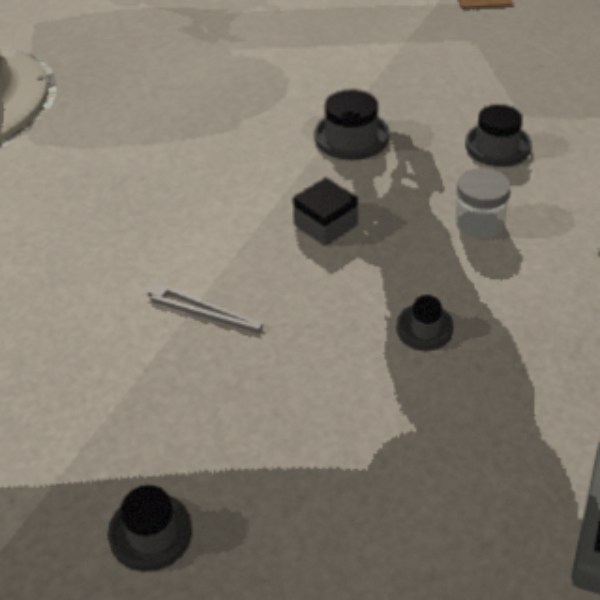

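All four tubs stand upright and centred in their own holders. In the crop they are large (351,120), medium (499,130), tiny (427,318) and small (150,522). The square tub and jar have not moved, so I'm handing in.

```bash
python3 -c "
from plant import *
print(finish_job())"
```

```text
the job is handed in; nothing more can be done
None
```

All four round tubs are upright in the holders of their own size, the square tub and the glass jar were left where they were, and the job was handed in at about 39 s of the 112 s allowed.

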